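# Hang the square specimen basket on the spring-balanced drying arm

## Robot

A 7-joint arm with a two-finger parallel gripper is mounted at the origin on the work surface. World frame = base frame: x ahead of the robot, y to its left, z up, the work surface at z = 0. Lengths are in mm, angles in rad, forces in N, time in s.
With the tool pointing down it reaches from about 400 to 875 mm from the base axis. Payload 19.3 kg.
Tool frame: the origin (TCP) lies at the very end of the fingers, on their centre line; the grasp point (between the pads) lies 19 mm behind it (grip_point_offset is the z of the grasp point in the tool frame, in mm); z points along the fingers, y is the line along which they close (so a half turn about z gives the same grasp; the last joint's range is limited). The gripper opens to 85 mm and grips with 20 to 120 N. Pads are 22 mm wide; open, the fingers measure 114 mm over their backs; the gripper's body (76 mm by 85 mm) begins 54 mm behind the grasp point. The pads swing forward as they close: fully open they stand 13 mm farther back than shut.
Start: joints at [1.187, 0.521, -0.036, 1.599, 0.021, 1.021, -0.113], TCP at [192.894, -594.48, 231.291] pointing down, gripper open.
Joint ranges: [-2.91, 2.91], [-0.3, 2.13], [-1.5, 1.42], [0.17, 2.43], [-1.26, 4.41], [0.16, 1.93], [-2.52, 2.52]. Speed limits (rad/s): [1.89, 1.89, 2.39, 2.39, 3.01, 3.01, 3.01].

## Interface

Orientations are given as a 3x3 rotation matrix whose columns are the frame's x, y, z axes.
In Python, from workcell import movep, movel, goto_joints, open_gripper, clamp, wait, inverse_kinematics, read_state, camera, PlanningError, finish_job, grip_point_offset gives the robot as it stands. Calls block until the motion is done:
- movep(position, orientation): joint-space move of the TCP to a pose.
- movel(position, frame=None, max_speed=150, guard=None): straight line of the TCP; frame=None keeps the orientation; max_speed is the mean speed in mm/s. With guard (N) it stops when the force on the tool has changed by that much, and returns True; else False.
- goto_joints(angles): joint-space move.
- open_gripper() and clamp(): open the fingers fully, or close them until they stop; the grip force is fixed at half the most.
- wait(seconds).
- inverse_kinematics(position, orientation): joint angles nearest the present ones, or None.
- read_state(): the state.
- camera(name): name is "scene" or "side" or "wrist"; returns a dict with "image" (400x640x3 uint8, blue, green, red), "range_z" (400x640 float32, mm along the optical axis (not along the pixel's ray), 0 where there is no reading), "fx", "fy", "cx", "cy" (pixels), "cam_to_world" (4x4, takes a point from camera to world coordinates). Camera axes: x right, y up, looking along -z (the intrinsics and any distortion apply to the point x, -y, -z); pixel columns grow to the right and rows downward; lengths in mm; the calibration is good to about 2 mm. A picture is of the moment at which its call begins.
A pose or a line that the arm cannot do raises PlanningError and nothing moves.
- finish_job(): hands the job in; it is judged then, once.
The state is a dict: "time": time; "qpos": joint angles; "qvel": joint speeds; "joint_efforts": joint torques, N m; "eef_pos": TCP position; "tool_rot": TCP orientation; "ft_force": force on the tool from outside, world axes, zero at the start; "torque": the same for the moment, N m; "finger_gap": finger opening in mm; "gripper_force": force on a finger pad.
Only numpy, scipy, OpenCV 4.12 (cv2) and the standard library are available. Lean on these libraries where they do the work, as an engineer would, in place of code of your own. Each camera call takes 0.05 s, during which the arm holds its last target. There are 200 camera calls.

## Task

Pick up the square specimen basket by its white grip and hang it by its bail on the hook of the spring-balanced drying arm. Keep hold of it and lower it gently while the arm sinks under the weight, and let go only once the arm has settled and carries it, so that it does not drop or spring; leave it hanging upright and still. Leave the round basket where it stands.

Things in the scene. Friction and masses are not known exactly. Their poses are not given: they have to be found in the camera images.
- square_basket: Square steel basket 80x80, 45 high, 4 dark mounts in it; 0.45 kg+-15%. Origin: centre of underside, z up. Bail over its middle in the y-z plane: round 10 mm crossbar along y, centre 115 up; opening under it 71 wide, 65 high, passed through along x (either way). Flat white grip on it: 12 thick (x), 36 wide (y), 120 to 170 up; pinch its 12 mm, fingertips 135 up or higher, clear of the hook's lips.
- round_basket: Round steel basket, 86 mm across, 45 high, with the same bail and white grip, 170 mm high in all; a bystander to leave alone. Origin: centre of its underside.
- hook_seat (a point): Where the crossbar rests: middle of the top face of the flat arm (20 wide, 12 thick), between lips 16 high, 50 apart. 220 mm up when unloaded. x: along the arm to its hinge, 300 away; free end 31 away at -x; y across; z up. Enter from the free end along +x, basket's x along the arm (either way round), crossbar over the lips, basket under the arm; then lower. Tray below, 18 high.
- balance_arm (a joint): Tilt of the arm, rad: 0 = level, unloaded, at its upper stop; positive = hook end sinks, limit 0.30. Damped spring, 10.2 N m/rad (113 N/m at the hook, from 0.3 N). Under the square basket it settles near 0.12 (0.10 to 0.14 by weight): seat down about 36 mm (30 to 42). A held basket holds the arm where the hand is; the arm carries it all when the hand feels no weight.
Mind the look-alikes: they are no part of the job. What is shaped like the square_basket but pink or turquoise is not meant.

How it is judged:
By the outcome, as a careful person would: the job done as asked, in the order asked, and still so for the second after the job is handed in, with the robot touching nothing.
It also fails if it takes over 54 s, if anything falls off the work surface, if the arm or the gripper's body presses on something with over 40 N, if the wrist force passes 120 N, or if a joint passes its speed limit or range.

## Working session

There is one attempt and no reset: what is moved stays moved. The work goes in short steps, each a Python script; the robot and the scene stay as the last script left them, time stands still between calls to the robot, and variables do not carry over. Pictures are saved under pics/ and viewed, at most 10 in all, crops included, and the job is handed in when it is done.

```bash
ls; mkdir -p pics
cat > h.py <<'E'
import numpy as np, cv2
from workcell import *
def cloud(c):
    z=c["range_z"]; v,u=np.mgrid[0:400,0:640]
    x=(u-c["cx"])/c["fx"]*z; y=-(v-c["cy"])/c["fy"]*z
    P=np.stack([x,y,-z,np.ones_like(z)],-1)@np.array(c["cam_to_world"]).T
    P=P[...,:3]; P[z==0]=np.nan
    return P
E
python3 - <<'E'
from h import *
s=read_state(); print(s)
for n in("scene","side"):
    c=camera(n); cv2.imwrite(f"pics/{n}0.png",c["image"]); print({k:v for k,v in c.items() if k not in("image","range_z")})
    np.savez(f"{n}0.npz",P=cloud(c),im=c["image"])
E
```

```text
pics
{'time': 0.0, 'qpos': array([ 1.18677222,  0.52199372, -0.03633036,  1.60000058,  0.02122074,
        1.02109647, -0.1127945 ]), 'qvel': array([ 0.0009941 , -0.00082424, -0.00023098, -0.00050849,  0.00283548,
       -0.00043913, -0.00075996]), 'joint_efforts': array([ 5.66900526e-04, -9.27112055e+01,  1.98031873e+00, -3.69948292e+01,
        1.80010172e-02,  8.08879850e-03, -7.27949259e-05]), 'eef_pos': array([ 192.79475815, -594.17070975,  230.74101123]), 'tool_rot': array([[ 9.51157293e-01,  3.08706358e-01, -4.33017097e-04],
       [ 3.08706647e-01, -9.51156746e-01,  1.02477120e-03],
       [-9.55137463e-05, -1.10839386e-03, -9.99999381e-01]]), 'ft_force': array([ 0.25327992, -0.56123605, -0.20024943]), 'torque': array([ 0.05580871,  0.05325873, -0.02788149]), 'gripper_force': 0.0, 'finger_gap': 85.27079417641478}
{'fx': 376.0068684977889, 'fy': 376.0068684977889, 'cx': 316.99517131016256, 'cy': 200.35049425390434, 'cam_to_world': array([[ 7.17232727e-01, -5.62497447e-01,  4.11307473e-01,
         1.00576869e+03],
       [ 6.96757690e-01,  5.87619089e-01, -4.11378813e-01,
        -5.16456528e+02],
       [-1.02925900e-02,  5.81635993e-01,  8.13384063e-01,
         1.21633012e+03],
       [ 0.00000000e+00,  0.00000000e+00,  0.00000000e+00,
         1.00000000e+00]])}
{'fx': 492.6703057585128, 'fy': 492.6703057585128, 'cx': 328.10346048382416, 'cy': 201.66500142946003, 'cam_to_world': array([[-7.54533174e-01,  3.06371548e-01, -5.80358651e-01,
        -3.64942094e+02],
       [-6.56118157e-01, -3.70680299e-01,  6.57347001e-01,
         9.34912498e+02],
       [-1.37350998e-02,  8.76773968e-01,  4.80706517e-01,
         8.33488618e+02],
       [ 0.00000000e+00,  0.00000000e+00,  0.00000000e+00,
         1.00000000e+00]])}
```

View pics/scene0.png

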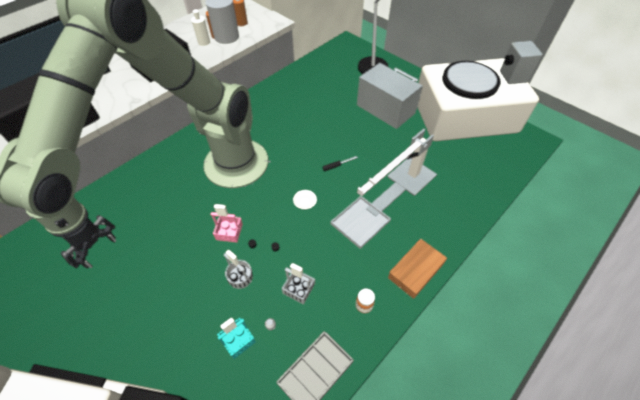

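View pics/side0.png

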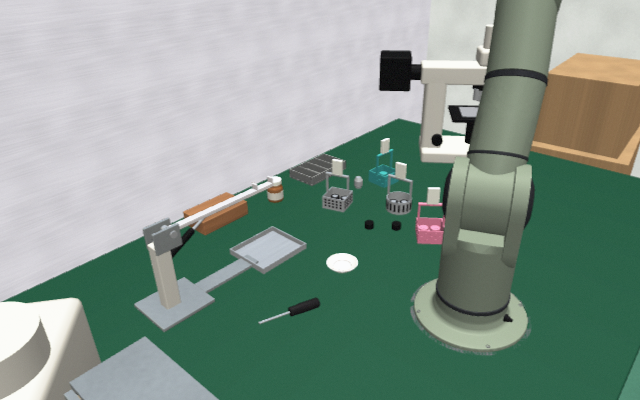

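The scene view shows the square steel basket at about (298,286) with its grip at (294,270), and the round basket at (238,272). The balance arm's free end is at (362,188) and its hinge at (425,143), with the tray at (360,222). In the side view the square basket's grip is at (338,167) and the arm runs from (278,180) to (165,235).

```bash
cat > m.py <<'E'
from h import *
def rect(Q):
    r=cv2.minAreaRect(Q[:,:2].astype(np.float32)); b=cv2.boxPoints(r)
    e=b[1]-b[0]; f=b[2]-b[1]; l=e if np.hypot(*e)>np.hypot(*f) else f
    return np.round(r[0],1),np.round(r[1],1),"long-dir deg",round(float(np.degrees(np.arctan2(l[1],l[0]))%180),1)
for n,(gu,gv),(a0,a1,b0,b1) in(("scene",(294,270),(352,440,125,200)),("side",(338,167),(140,300,165,260))):
    d=np.load(n+"0.npz"); P=d["P"]; im=d["im"].astype(int); v,u=np.mgrid[0:400,0:640]
    z=P[...,2]; near=(abs(u-gu)<35)&(abs(v-gv)<50)
    white=(im.min(-1)>150)
    g=P[near&white&(z>110)&(z<185)]
    print(n,"grip",len(g),np.nanmean(g,0),np.nanmin(g,0),np.nanmax(g,0)); print(rect(g))
    c=g[:,:2].mean(0)
    k=near&(z>8)&(z<60)&(np.hypot(P[...,0]-c[0],P[...,1]-c[1])<65); print("basket",rect(P[k]),P[k][:,2].max())
    A=(u>a0)&(u<a1)&(v>b0)&(v<b1)&(z>195)&(z<290)
    Q=P[A]; print("arm",len(Q),rect(Q)); 
    ax=np.linalg.svd(Q[:,:2]-Q[:,:2].mean(0),full_matrices=False)[2][0]; t=(Q[:,:2]-Q[:,:2].mean(0))@ax; s=(Q[:,:2]-Q[:,:2].mean(0))@[-ax[1],ax[0]]
    for lo in np.arange(t.min(),t.max(),20):
        m=(t>=lo)&(t<lo+20)
        if m.sum(): print(np.round(Q[m].mean(0)),m.sum(),"w",np.round([s[m].min(),s[m].max(),Q[m][:,2].min(),Q[m][:,2].max()]))
for n,b in(("scene",(330,110,450,250)),("side",(130,160,320,320))):
    im=cv2.imread(f"pics/{n}0.png")[b[1]:b[3],b[0]:b[2]]
    cv2.imwrite(f"pics/{n}arm.png",cv2.resize(im,None,fx=4 if n=="scene" else 3,fy=4 if n=="scene" else 3,interpolation=2))
E
python3 m.py
```

```text
scene grip 162 [ 606.33368355 -212.59988717  144.10843978] [ 563.41739031 -224.54598412  111.73380928] [ 641.8836717  -196.80951371  174.71956533]
(array([ 603.3, -211.1]), array([81.2, 13.2]), 'long-dir deg', 18.4)
basket (array([ 602.6, -212. ]), array([82.5, 81.5]), 'long-dir deg', 16.2) 58.8812450192047
arm 705 (array([582.4, 297.1]), array([385.1,  52.2]), 'long-dir deg', 87.1)
[591. 477. 218.] 38 w [-24.  22. 195. 239.]
[589. 460. 223.] 52 w [-25.  23. 198. 239.]
[591. 437. 224.] 58 w [-25.  26. 204. 236.]
[587. 421. 219.] 81 w [-26.  26. 197. 238.]
[587. 400. 219.] 30 w [-12.   9. 208. 223.]
[586. 380. 219.] 24 w [-11.   7. 212. 223.]
[587. 359. 218.] 32 w [-12.   8. 196. 225.]
[586. 339. 219.] 26 w [-13.   7. 210. 225.]
[585. 320. 218.] 30 w [-13.   7. 209. 223.]
[585. 298. 219.] 29 w [-12.   7. 213. 224.]
[585. 279. 219.] 27 w [-11.   9. 208. 223.]
[584. 259. 219.] 29 w [-12.   8. 212. 224.]
[584. 239. 219.] 32 w [-12.  10. 210. 224.]
[584. 219. 220.] 29 w [-12.  10. 210. 225.]
[583. 200. 219.] 32 w [-11.   9. 209. 224.]
[584. 181. 218.] 24 w [-11.   9. 209. 222.]
[581. 160.
[... 735 characters left out ...]
195. 218.] 46 w [-16.  10. 210. 224.]
[575. 215. 217.] 47 w [-16.  10. 206. 223.]
[577. 235. 217.] 49 w [-18.   7. 208. 224.]
[577. 255. 217.] 48 w [-15.   9. 209. 222.]
[577. 275. 217.] 51 w [-15.   7. 208. 222.]
[577. 295. 218.] 53 w [-16.   7. 208. 222.]
[578. 315. 217.] 55 w [-13.   7. 206. 223.]
[578. 335. 217.] 55 w [-16.   7. 204. 222.]
[579. 354. 213.] 79 w [-16.   7. 195. 222.]
[579. 375. 217.] 61 w [-16.   7. 207. 224.]
[580. 395. 217.] 59 w [-16.   8. 207. 223.]
[578. 418. 219.] 69 w [-28.  19. 195. 235.]
[575. 435. 221.] 188 w [-30.  24. 195. 237.]
[577. 455. 220.] 216 w [-33.  24. 195. 237.]
[581. 475. 218.] 238 w [-30.  20. 195. 236.]
[582. 487. 216.] 82 w [-32.  21. 195. 236.]
```

View pics/scenearm.png

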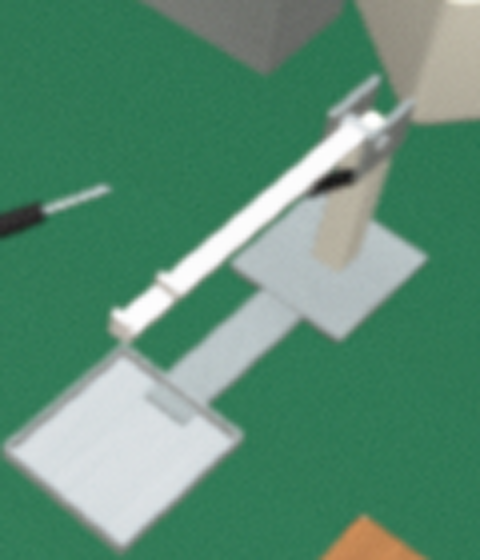

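The crop shows the arm's flat top, with a lip at the free end (crop 122,320) and the second lip at (165,283), consistent with lips 50 mm apart. Both views agree on the basket at about (602,-210) with its bail plane near 16°. They put the seat at about (579,137), with the arm axis near 88.8°. I'll move above the basket for a close look.

```bash
cat >> h.py <<'E'
def R(yaw_deg): # tool down, tool y at yaw
    a=np.radians(yaw_deg); y=np.array([np.cos(a),np.sin(a),0]); z=np.array([0,0,-1.]); return np.stack([np.cross(y,z),y,z],1)
E
python3 - <<'E'
from h import *
print(grip_point_offset)
for p,y in(((602,-211,290),-74),((579,20,320),-91),((579,137,320),-91)): print(inverse_kinematics(p,R(y)))
movep((602,-211,290),R(-74))
c=camera("wrist"); cv2.imwrite("pics/w1.png",c["image"]); P=cloud(c); np.savez("w1.npz",P=P,im=c["image"])
z=P[...,2]; k=(z>160)&(z<185)&(c["image"].min(-1)>120)&(np.hypot(P[...,0]-602,P[...,1]+211)<60)
print(k.sum(), np.median(P[k],0), cv2.minAreaRect(P[k][:,:2].astype(np.float32)))
k=(z>36)&(z<58)&(np.hypot(P[...,0]-602,P[...,1]+211)<70)
print(k.sum(), cv2.minAreaRect(P[k][:,:2].astype(np.float32)));print(read_state()["time"],read_state()["eef_pos"])
E
```

```text
-18.700000000000003
[ 0.36111522  0.49586661 -0.17711868  1.48656771  0.09128132  1.16723743
 -1.12251242]
[ 0.18525291  0.39529831 -0.44681292  1.59398039  0.17996385  1.19331499
 -1.88628543]
[ 0.16063408  0.47142752 -0.72084263  1.54317196  0.32150172  1.24881322
 -2.19674288]
428 [ 603.90489822 -209.12770678  169.99058783] ((602.8643798828125, -209.34335327148438), (35.14997863769531, 11.080455780029297), 15.958155632019043)
579 ((603.291748046875, -209.42767333984375), (81.2535171508789, 80.05509185791016), 16.20648765563965)
2.1833 [ 601.55133922 -212.19169502  289.9269486 ]
```

View pics/w1.png

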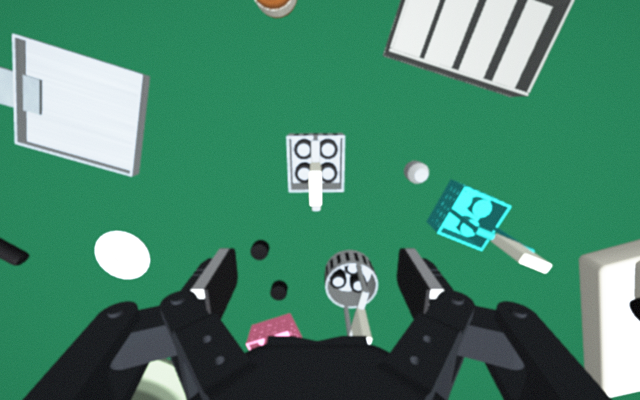

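The wrist view shows the square steel basket's grip at (316,185), clear of the round basket at (352,280). The grip centre is (603,-209.4) at 16.1°, top at 170 and size 35x11, which matches the given sizes. Next: grasp, lift and carry it to the approach point.

Run:
```python
from h import *
movep((603,-209.4,230),R(-73.9))
print(movel((603,-209.4,140),max_speed=100,guard=15))
clamp(); s=read_state(); print(s["time"],s["finger_gap"],s["gripper_force"],s["eef_pos"],s["ft_force"])
movel((603,-209.4,284),max_speed=120)
s=read_state(); print(s["finger_gap"],s["ft_force"])
movep((579,15,284),R(-91.2)); wait(0.4)
s=read_state(); print(s["time"],s["finger_gap"],s["eef_pos"],s["ft_force"])
for n in("wrist","scene","side"):
    c=camera(n); cv2.imwrite(f"pics/{n}2.png",c["image"]); P=cloud(c); np.savez(f"{n}2.npz",P=P,im=c["image"])
    z=P[...,2]; x=P[...,0]; y=P[...,1]
    A=(z>195)&(z<245)&(abs(x-579)<35)&(y>85)&(y<400)
    print(n,A.sum())
    if A.sum()<10: continue
    for lo in list(range(90,190,10))+[240,340]:
        m=A&(y>=lo)&(y<lo+10)
        if m.sum():
            q=P[m]; t=q[q[:,2]>215]
            print(lo,m.sum(),"x",np.round([q[:,0].min(),q[:,0].max(),np.median(t[:,0]) if len(t) else 0]),"z",np.round([q[:,2].min(),np.median(q[:,2]),q[:,2].max()]))
    print("ymin",np.sort(P[A][:,1])[:5])
```

```text
False
4.25 11.2379296165506 59.12524223327637 [ 603.16161646 -209.53547031  140.10930588] [ 1.48490478 -1.15521587  0.52676435]
11.220224555585437 [ 0.56818312  0.86788105 -5.24090642]
6.9 11.072556425550088 [579.05971325  14.62422632 283.92588399] [-0.53674493 -0.07590437 -4.02852517]
wrist 5662
100 439 x [569. 589. 580.] z [209. 227. 238.]
110 193 x [569. 589. 586.] z [210. 233. 237.]
120 308 x [570. 589. 581.] z [210. 220. 222.]
130 320 x [570. 590. 581.] z [210. 220. 222.]
140 336 x [570. 590. 581.] z [210. 220. 222.]
150 340 x [570. 590. 581.] z [210. 220. 222.]
160 710 x [570. 590. 581.] z [210. 229. 238.]
170 101 x [585. 591. 589.] z [210. 219. 221.]
180 305 x [570. 591. 583.] z [210. 220. 222.]
240 343 x [572. 592. 583.] z [209. 220. 222.]
ymin [106.9575054  106.98965135 107.07655857 107.08671681 107.1040297 ]
scene 462
100 31 x [569. 589. 579.] z [211. 227. 239.]
110 8 x [570. 589. 587.] z [214. 226. 237.]
120 14 x [571. 590. 582.] z [211. 219. 223.]
130 19 x [572. 591. 582.] z [211. 220. 225.]
140 16 x [570. 590. 579.] z [213. 221. 225.]
150 15 x [571. 590. 584.] z [216. 21
[... 179 characters left out ...]
0. 224.]
340 14 x [575. 594. 586.] z [215. 218. 224.]
ymin [103.7465582  104.40091782 104.5055379  104.89566489 105.30343498]
side 797
100 7 x [568. 585. 570.] z [211. 222. 236.]
110 45 x [565. 588. 577.] z [208. 224. 237.]
120 20 x [565. 588. 571.] z [208. 219. 223.]
130 21 x [566. 585. 573.] z [207. 219. 223.]
140 19 x [562. 586. 576.] z [210. 219. 223.]
150 18 x [566. 584. 571.] z [211. 217. 222.]
160 37 x [566. 590. 574.] z [209. 223. 237.]
170 33 x [567. 589. 574.] z [210. 221. 239.]
180 23 x [567. 589. 578.] z [209. 218. 222.]
240 26 x [569. 588. 576.] z [210. 218. 222.]
340 36 x [571. 595. 581.] z [195. 217. 225.]
ymin [108.05831178 108.38120325 108.67307675 109.16091883 109.38771891]
```

View pics/wrist2.png

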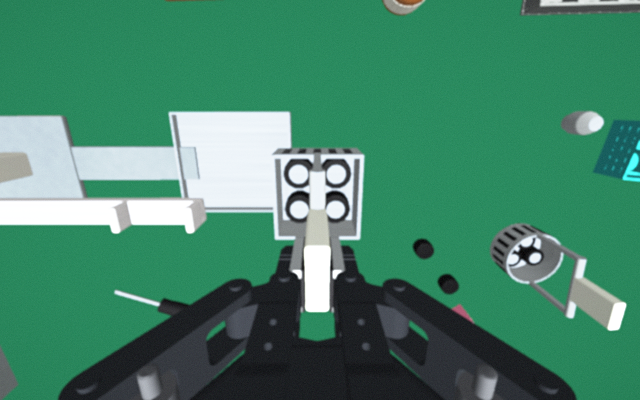

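View pics/side2.png

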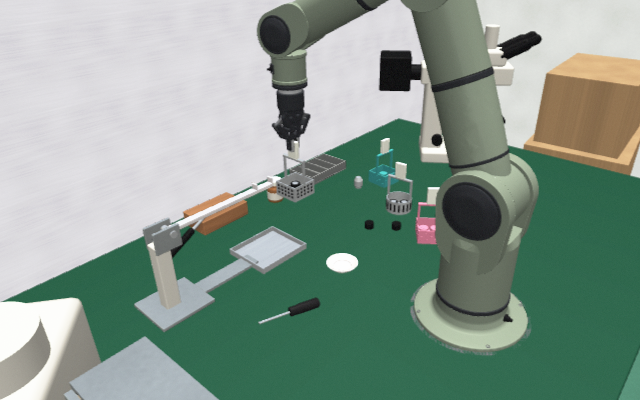

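The wrist view shows the basket held square, with the arm at left and its free-end lip at (195,214). The free end is at y=107, so the seat is at about (580,138,220) with the axis near 88.9°, which matches the given sizes. The side view shows the basket level with the opening, in front of the free end. Next: insert.

```bash
cat >> h.py <<'E'
def F(n=25):
    a=[]
    for _ in range(n): a.append(read_state()["ft_force"]); wait(0.02)
    return np.round(np.mean(a,0),2),np.round(np.std(a,0)[2],2)
E
python3 - <<'E'
from h import *
movel((577.5,15,284),R(-91.1),max_speed=60); print(F())
print(movel((579.8,138,284),max_speed=60,guard=6)); print("in",F(),read_state()["eef_pos"],read_state()["time"])
movel((579.8,138,254),max_speed=40); print("254",F())
movel((579.8,138.3,235),max_speed=15); print("235",F())
movel((579.8,138.8,222),max_speed=12); wait(.3);print("222",F())
s=read_state(); print(s["time"],s["eef_pos"],s["finger_gap"])
c=camera("wrist"); cv2.imwrite("pics/w3.png",c["image"])
c=camera("side"); cv2.imwrite("pics/s3.png",cv2.resize(c["image"][140:300,130:340],None,fx=3,fy=3))
E
```

```text
(array([ 0.13,  0.12, -4.62]), np.float64(0.47))
False
in (array([ 0.05,  0.07, -4.51]), np.float64(0.5)) [579.81707085 137.96209375 284.00291934] 10.3333
254 (array([ 0.14, -0.02, -4.48]), np.float64(0.53))
235 (array([ 0.3 , -1.24, -2.58]), np.float64(0.34))
222 (array([ 0.36,  0.6 , -1.23]), np.float64(0.51))
15.4333 [579.79551295 138.85948843 222.01209196] 11.132692983081988
```

View pics/s3.png

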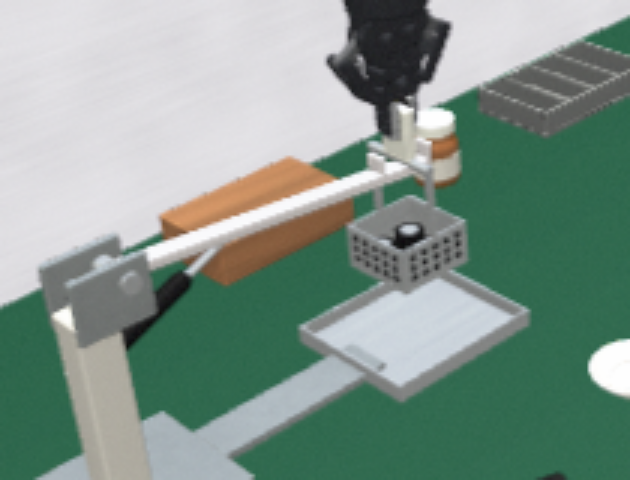

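View pics/w3.png

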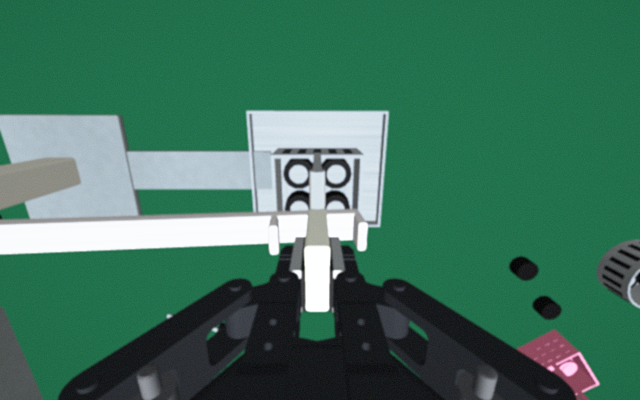

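The pictures show the crossbar resting on the arm between the lips (wrist view, lips at (275,235) and (361,230)), with the basket clear below and above the tray. At 222 mm, 1.2 N is left in the hand. I'll lower it slowly to the balance point.

Run:
```python
from h import *
z=222.
f=-1.23
for i in range(5):
    z+=max(-8,min(3,f/0.113*(0.8 if i==0 else 1)))
    z=max(z,204)
    movel((579.8,139.2,z),max_speed=8); wait(.5); Fm=F(50); f=Fm[0][2]; print(round(z,1),Fm,read_state()["time"])
    if abs(f)<0.12: break
print(read_state()["eef_pos"],read_state()["torque"])
```

```text
214.0 (array([ 0.21,  1.89, -0.07]), np.float64(0.45)) 18.0167
[579.79099355 139.1677577  213.98866753] [ 0.53935419 -0.02863747  0.01455781]
```

Vertical load is nearly gone, but 1.9 N of sideways pull remains along the arm. I'll relieve that before releasing so that the basket doesn't swing.

Run:
```python
from h import *
y,z=139.2,214.
fy=1.89
for i in range(5):
    y+=float(np.clip(fy/1.9,-1,1))
    movel((579.8,y,z),max_speed=6); wait(.4); Fm=F(40); fy,f=Fm[0][1:]; print(round(y,2),round(z,2),Fm,read_state()["torque"][0],read_state()["time"])
    if abs(fy)<0.35: break
if abs(f)>0.12:
    z+=float(np.clip(f/0.113,-5,3)); movel((579.8,y,z),max_speed=6); wait(.4); print(z,F(40))
print(read_state()["eef_pos"],read_state()["time"])
```

```text
140.19 214.0 (array([-0.13, -3.01, -0.43]), np.float64(0.49)) -0.8135130893410072 19.4
139.19 214.0 (array([ 0.17,  2.  , -0.17]), np.float64(0.47)) 0.4739028376982809 20.7833
140.19 214.0 (array([-0.22, -3.03, -0.48]), np.float64(0.51)) -0.804327879298058 22.1667
139.19 214.0 (array([ 0.22,  1.84, -0.1 ]), np.float64(0.47)) 0.4996795284855911 23.55
140.16 214.0 (array([-0.23, -3.15, -0.61]), np.float64(0.52)) -0.7870460192644262 24.925
209.0 (array([-0.2 ,  2.  ,  0.65]), np.float64(0.53))
[579.82038697 140.17320407 208.99480493] 26.975
```

Run:
```python
from h import *
y,z=140.0,212.
for i in range(4):
    movel((579.8,y,z),max_speed=6); wait(.4); Fm=F(40); fy,f=Fm[0][1:]; s=read_state(); print(round(y,2),round(z,2),Fm,s["torque"][0],s["time"])
    if abs(fy)<0.5 and abs(f)<0.12: break
    y+=fy/5*.9; z+=float(np.clip(f/0.113,-2,2)) if abs(f)>=.12 else 0
```

```text
140.0 212.0 (array([ 0.29, -0.26, -0.03]), np.float64(0.57)) -0.10327453573484502 28.6917
```

Balanced: about 0 N in every direction. Releasing, then withdrawing upward.

Run:
```python
from h import *
open_gripper(); wait(.3)
c=camera("side"); a=c["image"][140:300,130:340]
movel((579.8,140,330),max_speed=70); wait(1)
s=read_state(); print(s["time"],s["eef_pos"],F(15))
c=camera("side"); b=c["image"][140:300,130:340]; cv2.imwrite("pics/s4.png",cv2.resize(b,None,fx=3,fy=3))
for k in range(2):
    w=camera("wrist"); P=cloud(w); m=(P[...,2]>110)&(P[...,2]<260)&(abs(P[...,0]-580)<30)&(abs(P[...,1]-140)<12)&(w["image"].min(-1)>120)
    t=P[m]; t=t[t[:,2]>t[:,2].max()-6]; print(len(t),np.median(t,0)); wait(.4)
cv2.imwrite("pics/w4.png",w["image"])
```

```text
32.5833 [579.81396342 139.99573224 330.00155179] (array([-0.07, -0.  , -0.15]), np.float64(0.51))
527 [580.71470099 139.47800555 241.88723902]
525 [580.8344564  139.47830872 241.82582912]
```

View pics/s4.png

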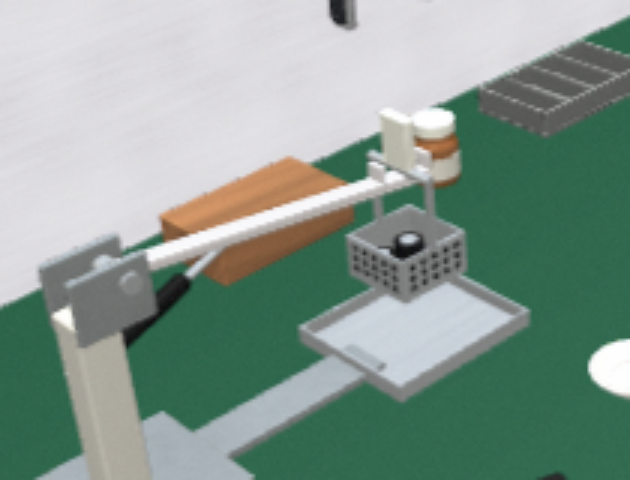

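The side view shows the basket hanging upright on the hook at (405,165), clear of the tray. The grip top stayed at 241.9 mm (242 expected) in both readings, so it is still.

```bash
python3 -c "
from workcell import *
print(finish_job())"
```

```text
the job is handed in; nothing more can be done
None
```

The square basket hangs upright and still on the drying arm's hook, released once the hand felt no weight; the round basket was left alone, and the job was handed in at about 34 s of the 54 s allowed.

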